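# Peel the stuck top tray off the stack and present its code to the reader

## Robot

A 6-joint arm with a two-finger parallel gripper is mounted at the origin on a cart in front of the work surface, level with it; the furniture and walls round the work are solid. World frame = base frame: x ahead of the robot, y to its left, z up, the work surface at z = 0. Lengths are in m, angles in rad, forces in N, time in s.
With the tool pointing down it reaches from about 0.25 to 0.85 m from the base axis. Payload 12.5 kg.
Tool frame: the origin (TCP) lies at the very end of the fingers, on their centre line; the grasp point (between the pads) lies 19 mm behind it; z points along the fingers, y is the line along which they close (so a half turn about z gives the same grasp; the last joint's range is limited). The gripper opens to 93 mm and grips with 3 to 60 N. Pads are 15 mm wide; open, the fingers measure 128 mm over their backs; the gripper's body (75 mm by 188 mm) begins 65 mm behind the grasp point.
Start: joints at [-1.332, 0.351, 1.652, -0, 1.139, -0.085], TCP at [0.175, -0.521, 0.187] pointing down, gripper open.
Joint ranges: [-2.75, 2.75], [-0.79, 2.1], [0.01, 2.65], [-1.57, 4.71], [0.07, 3.14], [-2.87, 2.87]. Speed limits (rad/s): [2.22, 2.22, 2.79, 3.14, 3.14, 3.14].

## Interface

Orientations are given as [roll, pitch, yaw] about the fixed x, y, z axes, in that order (R = Rz(yaw) Ry(pitch) Rx(roll)).
In Python, from station import telemetry, eyes, job gives the robot as it stands.
- The arm moves only by the tool arm_command, never from a script. Its argument "deltas" is a list of rows, each an object with "delta_pos": the shift along the tool's x, y, z in mm, a list of three; "dr": the turn, a rotation vector about the tool's x, y, z in degrees, a list of three. A call has 1 to 12 rows; each row is the pose to reach, as a shift and turn from the pose commanded when the call began, along the tool's axes at that moment; what a row does not reach only later rows make up. A row lasts 1/10 s, in which the tool goes at most 50 mm and 8.59 degrees, less where a joint would pass 70% of its speed; a pose out of reach is approached as far as the arm can. A call with a gripper value outside its range is refused whole. "hand" is the finger opening in mm, from 0 to 93, set as the call begins (left out, the last holds). The fingers move at their own pace and stop on an object; "grip_force" is the grip in N (left out, the last holds). Time passes only in rows, so rows that repeat a pose let the fingers close. It gives the time, the measured TCP pose, the force, the opening and the grip force at its end, in the units of the state.
- telemetry.read_state(): the state, without advancing time (a new reading comes with each control period).
- eyes.get_image(name): name is "scene" or "top" or "wrist"; returns a dict with "color" (384x512x3 uint8, blue, green, red), "camera_matrix" (3x3 intrinsics, pixels), "k1" (the pictures are not rectified: a ray, as slopes to the right and down, at radius r is drawn at 1 + k1 r^2 times it, then the intrinsics apply), "view" (4x4, takes a point from world to camera coordinates); the wrist camera has in their place "T_tool_cam" (4x4, takes a point from camera to tool coordinates, whose origin is the TCP and whose axes are the flange's). Camera axes: x right, y down, z forward; pixel columns grow to the right and rows downward; lengths in m; the calibration is good to about 2 mm. A picture is of the moment at which its call begins: read the wrist's pose just before it. There is no depth.
- job.job_done(): hands the job in; it is judged then, once.
The state is a dict: "time_s": time; "joints": joint angles; "joint_vel": joint speeds; "joint_torque": joint torques, N m; "tool_pos": TCP position; "ee_rot": TCP orientation; "wrist_force": force on the tool from outside, world axes, zero at the start; "torque": the same for the moment, N m; "gripper_width": opening from 0.0 (shut) to 1.0 (fully open); "gripper_force": force on a finger pad.
Only numpy, scipy, OpenCV 4.12 (cv2) and the standard library are available. Lean on these libraries where they do the work, as an engineer would, in place of code of your own. Each camera call takes 0.05 s, during which the arm holds its last target. There are 200 camera calls.

## Task

The nested component trays hold on to one another. Grip the upright yellow tab of the top tray and peel it off: lift that corner first, a good 2 cm, while the opposite corner still rests in the nest under the hooked orange lugs, then draw it out and up, so that the rest of the stack stays standing where it is on the bench. Finish while still holding the tray in the gripper over the code reader, level, right way up and still, the middle of its underside centred about 6 cm above the reader's window; leave the other things on the bench alone.

Things in the scene. Friction and masses are not known exactly. Their poses are not given: they have to be found in the camera images.
- top_tray: Shallow grey formed tray, about 70 g, nested on the stack. Floor body 104 (own x) x 74 (own y) mm, walls 3 mm, 17 mm high; flat rim 130 x 100 mm round its top, 14 to 17 mm above the underside. Origin: centre of the underside, z up. A yellow tab stands upright on the rim at its -x -y corner. Two lugs of the stack hold its other end down.
- tab (a point): Grip point in the yellow tab: middle of its thickness and width, 15 mm below its top; at (-52, -40, 42) mm in the tray's frame, same axes. The tab is a plate 12 mm thick and 26 mm wide, standing 40 mm above the rim; its thickness lies along the horizontal line from the tab to the tray's centre. Grip it with about 25 N.
- tab_corner (a point): Underside corner of the tray's floor body below the tab, at (-52, -37, 0) mm in the tray's frame.
- far_corner (a point): Underside corner of the tray's floor body diagonally across from the tab, at (52, 37, 0) mm in the tray's frame; the corner to tilt about. Tilted up about it by about 0.2 rad, the tray clears the recess wall and can be drawn some 25 mm level towards the tab's side, along the diagonal, out from under the lugs, and then lifted.
- tray_code (a point): Centre of the tray's underside, where a white square label with a black code is stuck; at the tray's origin.
- tray_stack: The rest of the stack: three like black trays wedged together on a base plate of 134 x 104 mm, one loose body of about 0.55 kg, 37 mm high to its top rim (130 x 100 mm), 57 mm to the lugs. Origin: centre of its underside on the bench; x and y as the top tray's. The top tray sits in its recess, 4 mm deep and 3 mm wider than the tray's floor body on each side.
- stack_recess (a point): Centre of the recess floor, 33 mm above the stack's underside; the tray's underside rests here. Two hooked lugs, each 18 mm wide, at (65, 28) and (45, 50) mm from here (stack's x, y) reach 6 mm in over the tray's rim, 3 mm above it: lifted straight up, the tray takes the stack along; slid level, it is stopped by the recess wall.
- reader_window (a point): Centre of the top of the upward-looking code reader, a fixed black housing 90 x 90 mm on an aluminium plate of 110 x 110 mm, with a dark glass window, 40 mm high in all. The point is at the top of the housing, 40 mm above the bench.
- kapton_roll: Bystander: roll of amber tape, 72 mm across, 12 mm high, origin in the middle of its underside.
- ipa_bottle: Bystander: white bottle with a blue cap, 60 mm across, 118 mm high, origin in the middle of its underside.
- screw_cup: Bystander: red cup of screws, 50 mm across, 16 mm high, origin in the middle of its underside.
- side_cutters: Bystander: small red-handled cutters lying flat, 117 x 45 x 12 mm, origin in the middle of the underside.
Things that resemble listed ones, but are neither listed nor needed, are in the scene too. Leave any brown look-alike of the top_tray alone.

How it is judged:
On the way:
1. the tab corner of the top tray is lifted at least 15 mm above the recess floor while the opposite corner is still within 6 mm of it, the stack standing on the bench (z of tab_corner in the frame of stack_recess above 0.015 m and z of far_corner in the frame of stack_recess below 0.006 m and horizontal distance between tray_code and stack_recess below 0.02 m and contact force between the fingers and top_tray above 0.3 N and height (world z) of tray_stack below 0.006 m and angle between tray_stack's own z axis and vertical below 0.08 rad), for 0.1 s.
At the end, for the whole second after the job is handed in: Tray held still by the gripper, level within 0.14 rad, underside centre within 25 mm sideways of the window centre and 25 to 110 mm above it; rest of the stack flat on the bench within 40 mm of its start; bystanders within 30 mm, bottle upright (horizontal distance between tray_code and reader_window below 0.025 m and z of tray_code in the frame of reader_window between 0.025 and 0.11 m and angle between top_tray's own z axis and vertical below 0.14 rad and linear speed of top_tray below 0.03 m/s and angular speed of top_tray below 0.2 rad/s and contact force between the fingers and top_tray above 0.5 N and contact force between top_tray and tray_stack below 0.05 N and horizontal distance between top_tray and tray_stack above 0.12 m and distance of tray_stack from where it was at the start of the episode below 0.04 m and height (world z) of tray_stack below 0.006 m and angle between tray_stack's own z axis and vertical below 0.05 rad and distance of each of kapton_roll, ipa_bottle, screw_cup, side_cutters from where it was at the start of the episode below 0.03 m and angle between ipa_bottle's own z axis and vertical below 0.1 rad); the arm keeps its last pose, push and grip.
It fails at once if the rest of the stack is lifted or tipped: raised 15 mm or tilted 0.2 rad (height (world z) of tray_stack above 0.015 m or angle between tray_stack's own z axis and vertical above 0.2 rad).
It fails at once if a bystander is pushed more than 30 mm (distance of any of kapton_roll, ipa_bottle, screw_cup, side_cutters from where it was at the start of the episode above 0.03 m).
It also fails if it takes over 40 s, if anything falls off the work surface, if the arm or the gripper's body presses on something with over 40 N, if the wrist force passes 120 N, or if a joint passes its speed limit or range.

## Working session

There is one attempt and no reset: what is moved stays moved. The work goes in short steps, Python scripts to look and compute and a tool call to move; the robot and the scene stay as the last step left them, time stands still between calls to the robot, and variables do not carry over. Pictures are saved under pics/ and viewed, at most 10 in all, crops included, and the job is handed in when it is done.

Besides the shell and the picture viewer there is one more tool, called after "Call:" as name(argument=value, ...), one argument or row to a line, values as JSON. arm_command: Moves the arm, as the interface text tells. Its arguments: {"type":"object","properties":{"deltas":{"type":"array"},"hand":{"type":"number"},"grip_force":{"type":"number"}},"required":["deltas"]}

```bash
mkdir -p pics; cat > h.py <<'E'
import numpy as np, cv2, pickle
from station import telemetry, eyes, job
from scipy.spatial.transform import Rotation as R
def Ttool(s):
    T=np.eye(4);T[:3,:3]=R.from_euler('xyz',s['ee_rot']).as_matrix();T[:3,3]=s['tool_pos'];return T
def snap(n,f):
    s=telemetry.read_state();im=eyes.get_image(n)
    V=im['view'] if 'view' in im else np.linalg.inv(Ttool(s)@np.array(im['T_tool_cam']))
    cv2.imwrite(f'pics/{f}.png',im['color']);pickle.dump((np.array(im['camera_matrix']),im['k1'],np.array(V)),open(f'pics/{f}.pkl','wb'))
def cal(f): return pickle.load(open(f'pics/{f}.pkl','rb'))
def ray(f,p):
    K,k,V=cal(f);d=np.linalg.solve(K,[p[0],p[1],1.])[:2];u=d.copy()
    for _ in range(30):u=d/(1+k*(u@u))
    Rt=V[:3,:3].T;v=Rt@np.r_[u,1];return -Rt@V[:3,3],v/np.linalg.norm(v)
def tri(*fp):
    A=np.zeros((3,3));b=np.zeros(3)
    for f,p in fp:
        c,v=ray(f,p);M=np.eye(3)-np.outer(v,v);A+=M;b+=M@c
    X=np.linalg.solve(A,b);return X,[np.linalg.norm((np.eye(3)-np.outer(ray(f,p)[1],ray(f,p)[1]))@(X-ray(f,p)[0])) for f,p in fp]
def plane(f,p,z):
    c,v=ray(f,p);return c+v*(z-c[2])/v[2]
def proj(f,X):
    K,k,V=cal(f);c=V[:3,:3]@X+V[:3,3];u=c[:2]/c[2];u=u*(1+k*(u@u));return (K@np.r_[u,1])[:2]
E
python3 - <<'E'
from h import *
for n in ('scene','top'): snap(n,n+'0')
a=[cv2.imread(f'pics/{n}0.png') for n in('scene','top')]
for n,i in zip(('scene','top'),a): cv2.imwrite(f'pics/{n}0b.png',cv2.resize(i,(800,600),interpolation=cv2.INTER_CUBIC))
print(telemetry.read_state())
E
```

```text
{'time_s': 0.1, 'joints': array([-1.33159165e+00,  3.51175138e-01,  1.65235586e+00, -4.34707167e-05,
        1.13910399e+00, -8.45949468e-02]), 'joint_vel': array([ 1.39816591e-03, -7.88627407e-05, -2.62578588e-03,  4.89768173e-04,
        5.54386979e-04,  3.87409503e-04]), 'joint_torque': array([ 1.10616904e-03, -4.98025346e+01, -2.85704523e+01,  7.00299907e-02,
        2.39130756e-02, -7.69286271e-05]), 'tool_pos': array([ 0.17492738, -0.52107726,  0.18606084]), 'ee_rot': array([-3.14055071e+00, -4.87482849e-05,  3.23817804e-01]), 'wrist_force': array([ 0.32024446, -0.1766778 , -0.31458318]), 'torque': array([ 0.0487461 , -0.00469527,  0.08790997]), 'gripper_force': 0.0, 'gripper_width': 1.0003655787764485}
```

View pics/scene0b.png

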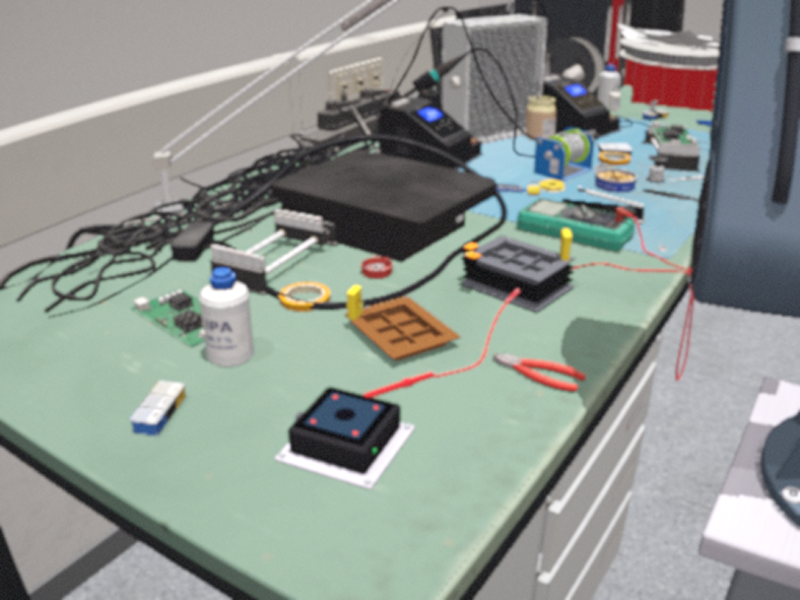

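View pics/top0b.png

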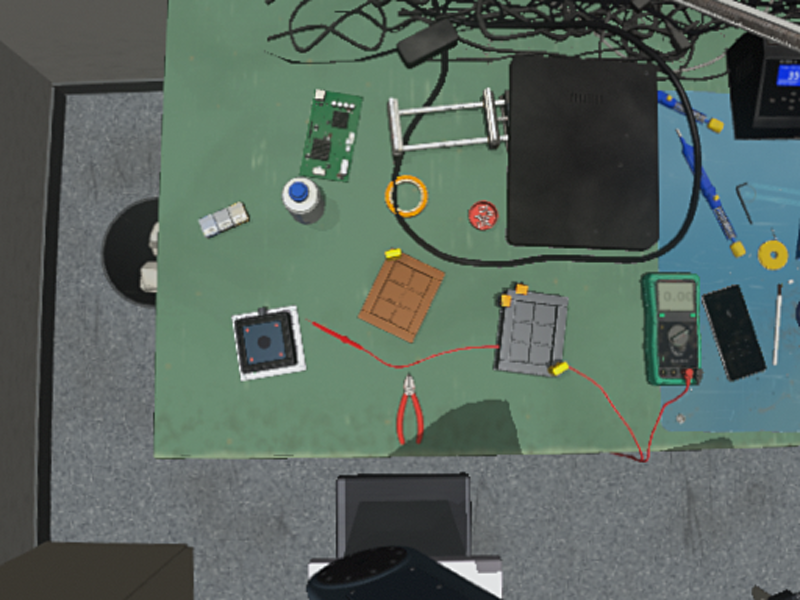

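The scene shot (800x600) shows the grey tray at (520,260), with its yellow tab at (566,243) and orange lugs at (471,250). The brown look-alike is at (402,328) and the reader at (345,420). In the top shot the grey tray is at (532,333), its tab at (560,368) and its lugs at (505,300) and (521,289). The brown tray is at (402,295) and the reader window at (264,342). The grey tray fits the description because it is nested on the black stack with lugs and has a tab diagonally opposite them. Next I'll enlarge it to confirm.

```bash
python3 - <<'E'
from h import *
a=cv2.imread('pics/top0.png')[175:250,310:380];b=cv2.imread('pics/scene0.png')[140:200,290:375]
A=cv2.resize(a,None,fx=5.5,fy=5.5,interpolation=cv2.INTER_CUBIC);B=cv2.resize(b,None,fx=4.8,fy=4.8,interpolation=cv2.INTER_CUBIC)
o=np.zeros((600,800,3),np.uint8);o[:A.shape[0],:A.shape[1]]=A;o[:B.shape[0],390:390+B.shape[1]]=B[:, :410];cv2.imwrite('pics/crop1.png',o)
s=1/1.5625
for n,p in dict(tray=(532,333),tab=(560,368),win=(264,342),bottle=(302,196),roll=(407,196),cup=(482,215),cut=(409,410)).items():
    print(n,plane('top0',np.array(p)*s,{'tray':.05,'tab':.09,'win':.04}.get(n,.01)).round(3))
print(tri(('top0',np.array((560,368))*s),('scene0',np.array((566,231))*s)))
print(tri(('top0',np.array((264,342))*s),('scene0',np.array((345,414))*s)))
E
```

```text
tray [ 0.521 -0.209  0.05 ]
tab [ 0.465 -0.242  0.09 ]
win [0.512 0.223 0.04 ]
bottle [0.759 0.167 0.01 ]
roll [ 0.757 -0.012  0.01 ]
cup [ 0.723 -0.138  0.01 ]
cut [ 0.398 -0.01   0.01 ]
(array([ 0.46389097, -0.24275729,  0.09033027]), [np.float64(0.0010991692435147386), np.float64(0.001099169243514881)])
(array([0.51169875, 0.2226883 , 0.03850804]), [np.float64(0.00047510473329610684), np.float64(0.0004751047332961266)])
```

View pics/crop1.png

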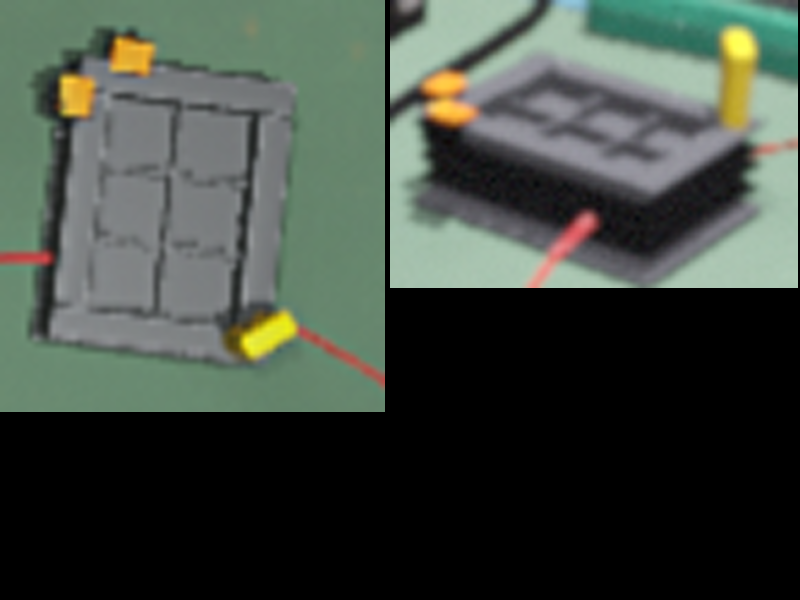

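The crop confirms it. The grey tray sits on the black stack, with orange lugs at the corner opposite the yellow tab. The tab top is at about (0.465, -0.242, 0.090), which matches the expected 90 mm. The tray yaw is about -0.12 rad, so the closing direction is about 30.6° and the tool yaw about 120.6°. I'll move above the tab.

Call:
arm_command(
  deltas=[
    {"delta_pos":[30,-14,-5],"dr":[0,0,-8.5]},
    {"delta_pos":[61,-29,-14],"dr":[0,0,-17]},
    {"delta_pos":[91,-43,-14],"dr":[0,0,-25.5]},
    {"delta_pos":[121,-57,-14],"dr":[0,0,-34]},
    {"delta_pos":[152,-72,-14],"dr":[0,0,-42.5]},
    {"delta_pos":[182,-86,-14],"dr":[0,0,-51]},
    {"delta_pos":[212,-100,-14],"dr":[0,0,-59.5]},
    {"delta_pos":[243,-115,-14],"dr":[0,0,-68]},
    {"delta_pos":[273,-129,-14],"dr":[0,0,-76.5]},
    {"delta_pos":[303,-143,-14],"dr":[0,0,-85]},
    {"delta_pos":[334,-158,-14],"dr":[0,0,-93.5]},
    {"delta_pos":[364,-172,-14],"dr":[0,0,-102]},
  ],
  hand=60,
  grip_force=25,
)

```text
time_s: 1.3
tool_pos: [0.4661, -0.2412, 0.2003]
ee_rot: [-3.141, -0.0, 2.11]
wrist_force: [0.2, -0.2, 0.2]
gripper_width: 0.64
gripper_force: 0.0
```

```bash
python3 - <<'E'
from h import *
snap('wrist','w1');snap('top','t1')
s=telemetry.read_state();print(s['tool_pos'],s['ee_rot'],s['joints'],s['wrist_force'])
print('tab proj',proj('w1',np.array([.465,-.242,.09])),'tcp',proj('w1',s['tool_pos']))
cv2.imwrite('pics/w1b.png',cv2.resize(cv2.imread('pics/w1.png'),(800,600)))
E
```

```text
[ 0.46711577 -0.24023518  0.20021495] [ 3.14126943e+00 -5.78795932e-04  2.11157204e+00] [-5.63984409e-01  2.91588582e-01  1.69888980e+00  6.00890027e-04
  1.15148617e+00 -1.10500478e+00] [ 0.08859404 -0.74861761  0.54941149]
tab proj [257.20489922 184.73340799] tcp [260.0819165  220.09376641]
```

View pics/w1b.png

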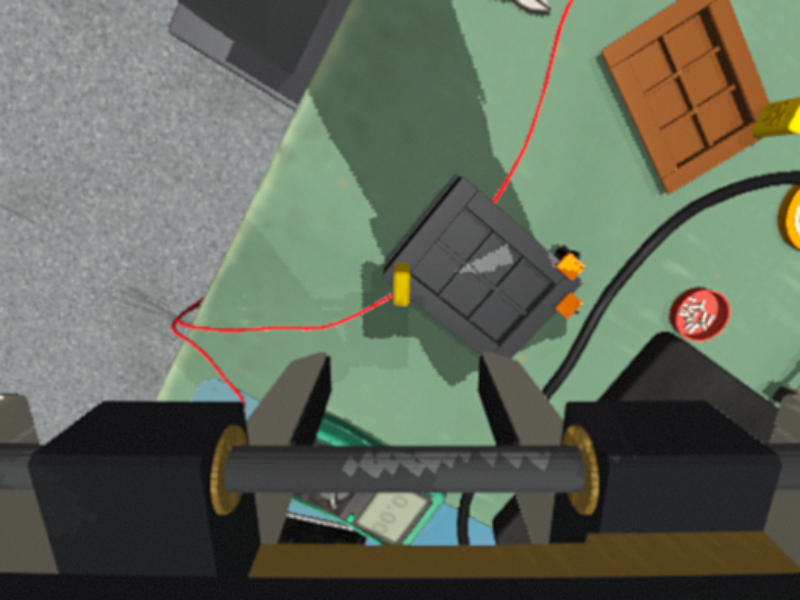

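The wrist shot shows the tab at (402,285), within 2 px of the projected (402,289). Its long side lies across the closing line, and the fingers are at about (405,370). Next I'll refine its centre and yaw.

```bash
python3 - <<'E'
from h import *
def mask(f,x0,x1,y0,y1):
    h=cv2.cvtColor(cv2.imread(f'pics/{f}.png'),cv2.COLOR_BGR2HSV)
    m=cv2.inRange(h,(24,150,110),(36,255,255));k=np.zeros_like(m);k[y0:y1,x0:x1]=m[y0:y1,x0:x1];return k,h
m,h=mask('w1',235,280,155,205);ys,xs=np.nonzero(m);print(cv2.minAreaRect(np.c_[xs,ys].astype(np.float32)))
V=h[...,2]
for y in range(ys.min()-1,ys.max()+2):print(y,V[y,248:268],m[y,248:268]//255) if y%3==0 else 0
r=cv2.minAreaRect(np.c_[xs,ys].astype(np.float32));b=cv2.boxPoints(r)
P=np.array([plane('w1',p,.09) for p in b]);print(P.round(4))
m,h=mask('top0',345,375,225,245);ys,xs=np.nonzero(m);r=cv2.minAreaRect(np.c_[xs,ys].astype(np.float32));print(r,plane('top0',r[0],.09))
C0,_=ray('w1',(256,190));print('cam',C0)
E
```

```text
((256.35845947265625, 181.5476837158203), (10.650243759155273, 27.23577880859375), 3.1798300743103027)
168 [ 42  17  28  62  83 102 109 112 114 112 115 114 108  97  87  88  88  86
  79  77] [0 0 0 0 0 0 0 0 1 1 1 0 0 0 0 0 0 0 0 0]
171 [ 46  69  81  79  92 107 115 113 115 119 117 117 118 116  96  84  78  75
  83  88] [0 0 0 0 0 0 1 1 1 1 1 1 1 1 0 0 0 0 0 0]
174 [ 79  81  78  94 126 160 179 184 181 178 179 172 158 138 100  65  85  87
  88  90] [0 0 0 0 0 1 1 1 1 1 1 1 1 1 0 0 0 0 0 0]
177 [ 80  78  78 101 167 205 225 226 226 227 227 228 223 196 142  82  58  42
  50  66] [0 0 0 0 1 1 1 1 1 1 1 1 1 1 0 0 0 0 0 0]
180 [ 76  74  75 112 172 206 223 225 226 225 228 226 217 191 134  92  90  88
  84  72] [0 0 0 0 1 1 1 1 1 1 1 1 1 1 0 0 0 0 0 0]
183 [ 88  85  82 111 173 206 223 224 223 224 225 225 211 187 131  90  86  86
  88  87] [0 0 0 0 1 1 1 1 1 1 1 1 1 1 0 0 0 0 0 0]
186 [ 86  91  91 108 174 204 223 223 222 224 223 223 208 182 128  88  83  86
  85  84] [0 0 0 0 1 1 1 1 1 1 1 1 1 1 0 0 0 0 0 0]
189 [201 241 232 154 172 204 222 223 220 221 222 221 206 173 114  82  82  80
  76  81] [0 0 0 0 1 1 1 1 1 1 1 1 1 1 0 0 0 0 0 0]
192 [149  86  84  98 167 204 212 206 197 212 221 220 204 170 102  68  68  71
  73  73] [0 0 0 0 1 1 1 1 1 1 1 1 1 1 0 0 0 0 0 0]
195 [ 89  86  89  86  97 124 135 143 152 161 179 181 140  96  85  84  86  84
  83  75] [0 0 0 0 0 1 1 1 1 1 1 1 1 0 0 0 0 0 0 0]
[[ 0.4643 -0.2562  0.09  ]
 [ 0.4499 -0.2284  0.09  ]
 [ 0.4603 -0.2229  0.09  ]
 [ 0.475  -0.2506  0.09  ]]
((358.0, 235.49996948242188), (5.269651889801025, 11.094003677368164), 56.3099365234375) [ 0.46496134 -0.24141957  0.09      ]
cam [ 0.4265587  -0.17449687  0.39915263]
```

Call:
arm_command(
  deltas=[
    {"delta_pos":[0,-2,35],"dr":[0,0,0]},
    {"delta_pos":[0,-2,70],"dr":[0,0,0]},
    {"delta_pos":[0,-2,100],"dr":[0,0,0]},
    {"delta_pos":[0,-2,125],"dr":[0,0,0]},
    {"delta_pos":[0,-2,141],"dr":[0,0,0]},
    {"delta_pos":[0,-2,141],"dr":[0,0,0]},
    {"delta_pos":[0,-2,141],"dr":[0,0,0]},
  ],
)

```text
time_s: 2.1
tool_pos: [0.4635, -0.2439, 0.0599]
ee_rot: [-3.141, -0.0, 2.103]
wrist_force: [-0.7, 0.5, -0.8]
gripper_width: 0.644
gripper_force: 0.0
```

```bash
python3 - <<'E'
from h import *
for i in range(3):
    s=telemetry.read_state();print(s['tool_pos'],s['ee_rot']);snap('wrist','w2')
print(s['wrist_force'])
cv2.imwrite('pics/w2b.png',cv2.resize(cv2.imread('pics/w2.png')[150:384,130:390],(780,600),interpolation=cv2.INTER_CUBIC))
E
```

```text
[ 0.46349029 -0.24392873  0.05989021] [-3.14147223e+00 -1.28046501e-04  2.10282885e+00]
[ 0.46384056 -0.24404049  0.06036717] [3.14121876e+00 8.70207289e-04 2.10312226e+00]
[ 0.46405242 -0.24406128  0.06059041] [3.14091243e+00 1.41162313e-03 2.10335214e+00]
[0.34141485 0.31940062 0.57357087]
```

View pics/w2b.png

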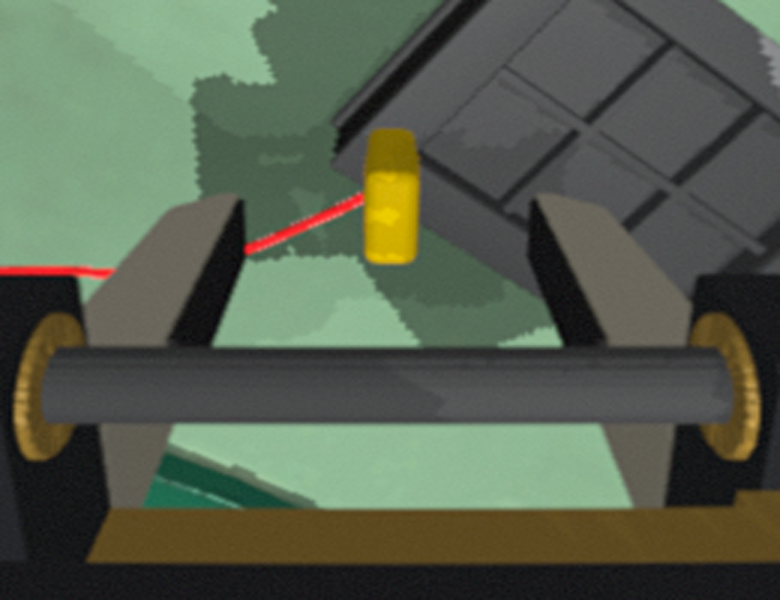

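The wrist crop shows the tab at (390,215), centred between the pads at (235,..) and (535,..) and square to them. I'll lower 3 mm and close.

Call:
arm_command(
  deltas=[
    {"delta_pos":[0,0,3],"dr":[0,0,0]},
    {"delta_pos":[0,0,3],"dr":[0,0,0]},
    {"delta_pos":[0,0,3],"dr":[0,0,0]},
    {"delta_pos":[0,0,3],"dr":[0,0,0]},
    {"delta_pos":[0,0,3],"dr":[0,0,0]},
    {"delta_pos":[0,0,3],"dr":[0,0,0]},
    {"delta_pos":[0,0,3],"dr":[0,0,0]},
    {"delta_pos":[0,0,3],"dr":[0,0,0]},
    {"delta_pos":[0,0,3],"dr":[0,0,0]},
  ],
  hand=0,
  grip_force=25,
)

```text
time_s: 3.15
tool_pos: [0.4637, -0.2436, 0.0565]
ee_rot: [3.142, 0.0, 2.104]
wrist_force: [-0.7, 0.1, -0.2]
gripper_width: 0.114
gripper_force: 25.0
```

Call:
arm_command(
  deltas=[
    {"delta_pos":[0,0.5,-2.6],"dr":[1.15,0,0]},
    {"delta_pos":[0,1,-5.2],"dr":[2.3,0,0]},
    {"delta_pos":[0,1.6,-7.8],"dr":[3.45,0,0]},
    {"delta_pos":[0,2.3,-10.3],"dr":[4.6,0,0]},
    {"delta_pos":[0,3,-12.8],"dr":[5.75,0,0]},
    {"delta_pos":[0,3.7,-15.3],"dr":[6.9,0,0]},
    {"delta_pos":[0,4.5,-17.8],"dr":[8.05,0,0]},
    {"delta_pos":[0,5.4,-20.3],"dr":[9.2,0,0]},
    {"delta_pos":[0,6.3,-22.8],"dr":[10.35,0,0]},
    {"delta_pos":[0,7.2,-25.2],"dr":[11.5,0,0]},
    {"delta_pos":[0,7.2,-25.2],"dr":[11.5,0,0]},
    {"delta_pos":[0,7.2,-25.2],"dr":[11.5,0,0]},
  ],
)

```text
time_s: 4.35
tool_pos: [0.4699, -0.2398, 0.0816]
ee_rot: [-2.941, -0.0, 2.104]
wrist_force: [0.6, 0.9, -1.1]
gripper_width: 0.113
gripper_force: 25.0
```

```bash
python3 - <<'E'
from h import *
snap('scene','s2');snap('wrist','w3');s=telemetry.read_state();print(s['tool_pos'],s['ee_rot'],s['wrist_force'],s['torque'],s['gripper_width'])
b=cv2.imread('pics/s2.png')[130:210,280:387];a=cv2.imread('pics/w3.png')
o=np.zeros((600,800,3),np.uint8);B=cv2.resize(b,(400,300),interpolation=cv2.INTER_CUBIC);o[:300,:400]=B;o[:300,400:]=cv2.resize(a,(400,300));o[300:,:400]=cv2.resize(cv2.imread('pics/scene0.png')[130:210,280:387],(400,300),interpolation=cv2.INTER_CUBIC);cv2.imwrite('pics/c3.png',o)
E
```

```text
[ 0.46970896 -0.23989692  0.08163203] [-2.94098505e+00 -2.06953898e-04  2.10387806e+00] [-0.03931002  1.038663   -0.40124115] [ 0.04447924 -0.23082961  0.02478078] 0.11505429849910521
```

View pics/c3.png

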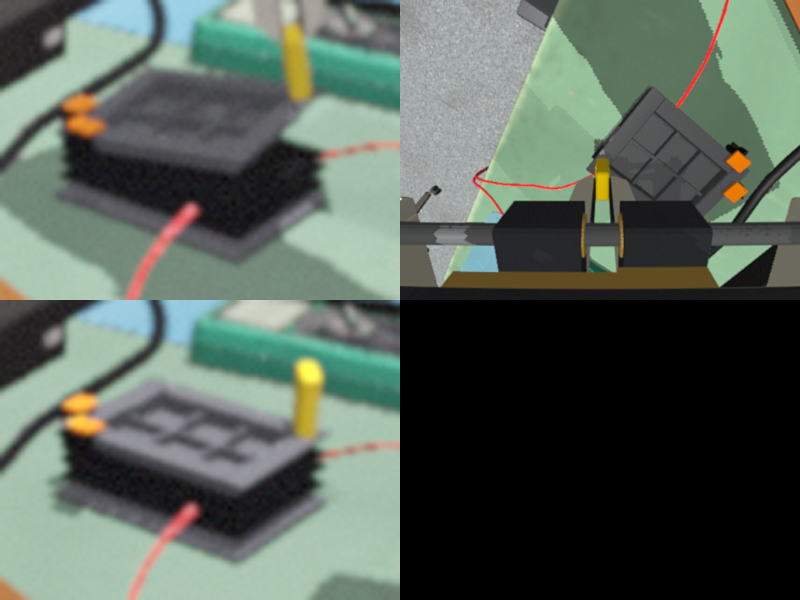

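The tray corner is up and the stack hasn't moved (lugs at the same pixels, (80,103) and (85,125)), with almost no wrist force. Next I'll draw it out level by 28 mm along the diagonal, then lift.

Call:
arm_command(
  deltas=[
    {"delta_pos":[0,-4.1,-0.2],"dr":[0,0,0]},
    {"delta_pos":[0,-8,0.6],"dr":[0,0,0]},
    {"delta_pos":[0,-12,1.4],"dr":[0,0,0]},
    {"delta_pos":[0,-16,2.2],"dr":[0,0,0]},
    {"delta_pos":[0,-20,3],"dr":[0,0,0]},
    {"delta_pos":[0,-24,3.8],"dr":[0,0,0]},
    {"delta_pos":[0,-27.6,4.6],"dr":[0,0,0]},
    {"delta_pos":[0,-27.6,4.6],"dr":[0,0,0]},
  ],
)

```text
time_s: 5.25
tool_pos: [0.4454, -0.2543, 0.0827]
ee_rot: [-2.941, -0.0, 2.104]
wrist_force: [-0.4, 0.7, -0.4]
gripper_width: 0.113
gripper_force: 25.0
```

Call:
arm_command(
  deltas=[
    {"delta_pos":[0,-1,-5],"dr":[0,0,0]},
    {"delta_pos":[0,-2,-10],"dr":[0,0,0]},
    {"delta_pos":[0,-4,-20],"dr":[0,0,0]},
    {"delta_pos":[0,-8,-39],"dr":[0,0,0]},
    {"delta_pos":[0,-12,-59],"dr":[0,0,0]},
    {"delta_pos":[0,-16,-79],"dr":[0,0,0]},
    {"delta_pos":[0,-20,-98],"dr":[0,0,0]},
    {"delta_pos":[0,-20,-98],"dr":[-3,0,0]},
    {"delta_pos":[0,-20,-98],"dr":[-6,0,0]},
    {"delta_pos":[0,-20,-98],"dr":[-9,0,0]},
    {"delta_pos":[0,-20,-98],"dr":[-11.5,0,0]},
    {"delta_pos":[0,-20,-98],"dr":[-11.5,0,0]},
  ],
)

```text
time_s: 6.45
tool_pos: [0.4453, -0.2545, 0.1837]
ee_rot: [3.141, 0.001, 2.103]
wrist_force: [0.6, -0.7, -0.8]
gripper_width: 0.112
gripper_force: 25.0
```

```bash
python3 - <<'E'
from h import *
snap('scene','s4');snap('wrist','w4');s=telemetry.read_state();print(s['tool_pos'],s['ee_rot'],s['joints'],s['wrist_force'],s['torque'],s['gripper_width'])
a=cv2.imread('pics/s4.png')[60:252,200:456]
o=np.zeros((600,800,3),np.uint8);o[:300,:400]=cv2.resize(a,(400,300),interpolation=cv2.INTER_CUBIC);o[:300,400:]=cv2.resize(cv2.imread('pics/w4.png'),(400,300));cv2.imwrite('pics/c4.png',o[:300])
E
```

```text
[ 0.4457058  -0.25426707  0.18334329] [-3.14071773e+00  5.59066238e-04  2.10378760e+00] [-6.08553372e-01  2.87414775e-01  1.74922010e+00 -1.15093710e-03
  1.10481383e+00 -1.14102736e+00] [ 0.06378227 -0.55864956 -0.85695063] [-3.93624492e-02 -1.24107397e-01 -8.04073598e-05] 0.11075583975337794
```

View pics/c4.png

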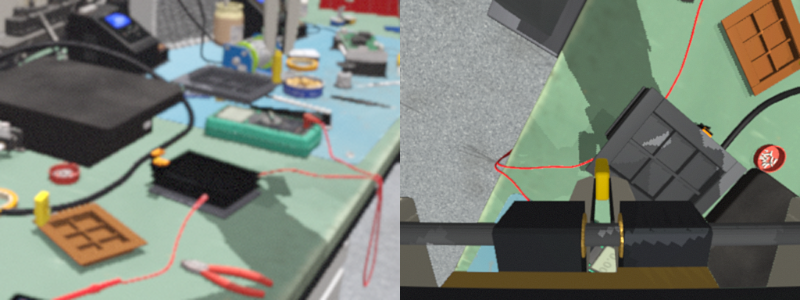

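The tray is free, level and held; the stack is standing in place at (205,180). I'll carry it over to the reader.

Call:
arm_command(
  deltas=[
    {"delta_pos":[8,5,0],"dr":[0,0,0]},
    {"delta_pos":[23,14,0],"dr":[0,0,0]},
    {"delta_pos":[46,28,0],"dr":[0,0,0]},
    {"delta_pos":[75,46,0],"dr":[0,0,0]},
    {"delta_pos":[109,67,0],"dr":[0,0,0]},
    {"delta_pos":[143,88,0],"dr":[0,0,0]},
    {"delta_pos":[177,110,0],"dr":[0,0,0]},
    {"delta_pos":[211,131,0],"dr":[0,0,0]},
    {"delta_pos":[241,149,0],"dr":[0,0,0]},
    {"delta_pos":[263,163,0],"dr":[0,0,0]},
    {"delta_pos":[276,171,0],"dr":[0,0,0]},
    {"delta_pos":[282,175,0],"dr":[0,0,0]},
  ],
)

```text
time_s: 7.75
tool_pos: [0.4523, 0.08, 0.1827]
ee_rot: [-3.141, -0.0, 2.107]
wrist_force: [-0.0, -0.0, -0.3]
gripper_width: 0.111
gripper_force: 25.0
```

Call:
arm_command(
  deltas=[
    {"delta_pos":[8,5,0],"dr":[0,0,0]},
    {"delta_pos":[23,14,0],"dr":[0,0,0]},
    {"delta_pos":[45,28,0],"dr":[0,0,0]},
    {"delta_pos":[67,41,5],"dr":[0,0,0]},
    {"delta_pos":[82,51,12],"dr":[0,0,0]},
    {"delta_pos":[91,56,24],"dr":[0,0,0]},
    {"delta_pos":[94,58,38],"dr":[0,0,0]},
    {"delta_pos":[94,58,50],"dr":[0,0,0]},
    {"delta_pos":[94,58,57],"dr":[0,0,0]},
    {"delta_pos":[94,58,60],"dr":[0,0,0]},
    {"delta_pos":[94,58,60],"dr":[0,0,0]},
    {"delta_pos":[94,58,60],"dr":[0,0,0]},
  ],
)

```text
time_s: 8.95
tool_pos: [0.4556, 0.188, 0.1232]
ee_rot: [3.141, 0.0, 2.104]
wrist_force: [-0.7, 0.5, -0.7]
gripper_width: 0.113
gripper_force: 25.0
```

```bash
python3 - <<'E'
from h import *
snap('scene','s5');snap('top','t5');s=telemetry.read_state();print(s['time_s'],s['tool_pos'],s['ee_rot'],s['wrist_force'],s['gripper_width'])
T=Ttool(s)
c=T@np.r_[.0006,.067,.0235,1];print(c)
y=-.12;Rz=R.from_euler('z',y).as_matrix()
o=np.zeros((600,800,3),np.uint8);ims=[]
for f in('s5','t5'):
    i=cv2.imread(f'pics/{f}.png')
    for q in[(-.065,-.05,.017),(.065,-.05,.017),(.065,.05,.017),(-.065,.05,.017)]:
        p=proj(f,c[:3]+Rz@np.array(q));cv2.circle(i,tuple(np.round(p).astype(int)),1,(0,0,255),-1)
    ims.append(i)
o[:300,:400]=cv2.resize(ims[0][180:330,120:320],(400,300),interpolation=cv2.INTER_CUBIC);o[:300,400:]=cv2.resize(ims[1][160:280,100:260],(400,300),interpolation=cv2.INTER_CUBIC)
o[300:,:400]=cv2.resize(ims[0],(400,300));o[300:,400:]=cv2.resize(ims[1],(400,300));cv2.imwrite('pics/c5.png',o)
E
```

```text
9.05 [0.45553578 0.18807159 0.1232229 ] [3.14077644e+00 1.81243305e-04 2.10379745e+00] [ 0.97165971 -0.42558093 -0.52945703] 0.11175582017506477
[0.51295573 0.22263851 0.09977749 1.        ]
```

View pics/c5.png

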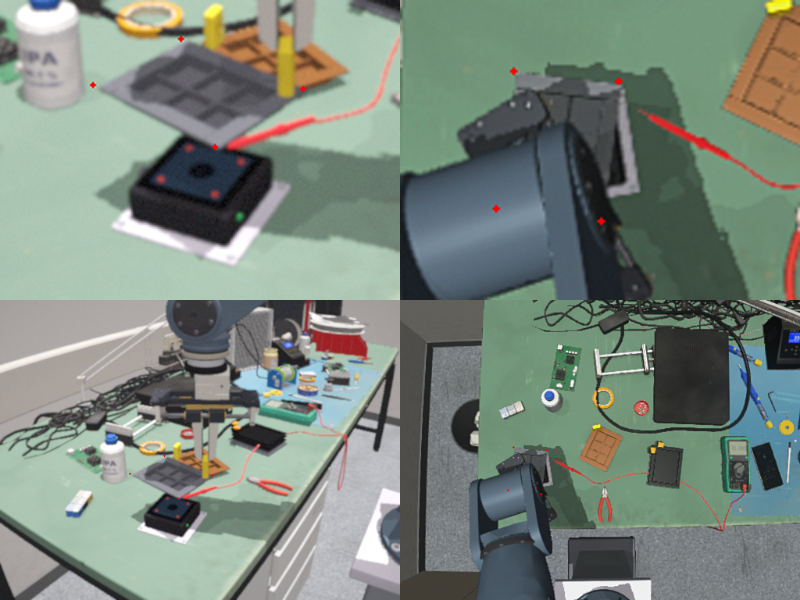

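The scene crop shows the tray level above the reader, with its corners within about 9 crop pixels (about 6 mm) of the predicted ones. In the top view its far edge lies on the predicted corners at (513,71) and (619,81). The stack and bystanders look undisturbed, so I'm handing in.

```bash
python3 -c "
from station import job
print(job.job_done())"
```

```text
the job is handed in; nothing more can be done
None
```

I peeled the top tray off and handed the job in with it held level about 6 cm above the reader window; the pictures showed the stack standing and the bystanders in place, but the hand-in returned no verdict.

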